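# Refit the crank shaft of a hand coffee mill

## Task

The hand coffee mill has been washed. Take its crank out of the cutlery drainer, thread the long shaft down through both bearings of the mill, then turn it under light pressure until its square foot drops into the burr underneath, and lower it fully home so that the collar sits on the upper bearing. Be gentle: never force the shaft against the mill, leave the other things where they are, and let go of the crank at the end.

Things in the scene. Friction and masses are not known exactly. Their poses are not given: they have to be found in the camera images.
- mill: Hand coffee mill, fixed by suction feet: light wooden box 124 mm square, 70 mm high, small drawer facing its -x; on it an open steel bowl, and over the bowl two flat steel bridges one above the other, between two 12 mm pillars 52 mm either side along its y, tops 146 mm high. Origin: middle of the underside, straight below both bearings; z up.
- upper_bearing (a point): Centre of the top face of the upper bearing, 144 mm above the worktop: a square steel block 28 x 28 x 12 mm in the middle of the upper bridge, with a vertical 13.8 mm through hole, slightly chamfered. Axes: those of the mill, z up.
- lower_bearing (a point): Centre of the top face of the lower bearing, 36 mm straight below the upper one: same block, same hole, on the lower bridge.
- burr_top (a point): Centre of the burr's flat top at rest, 50 mm below lower_bearing, deep in the bowl. In it, on the bearings' axis, a 9.6 mm square vertical socket whose angle is unknown and differs each time (these axes are the mill's, not the socket's). The burr is sprung: it yields from 1.5 N, 1.5 N more per mm, 6 mm at most; it turns with 0.025 N m of drag, so light rubbing does not carry it along.
- crank_hub (a point): Middle of the crank's hub, where to grip: upright dark steel block 24 mm (x) by 16 mm (y) by 36 mm high, this point 14 mm below its top; take it across the 16 mm (crank y). z runs up the shaft, away from the foot; the arm, a flat bar, runs along +x from the hub's top. Crank about 0.22 kg. At the start it hangs upright by its collar in a 15.5 mm hole in the drainer's top plate.
- crank_collar (a point): Middle of the underside of the collar (round, 20 mm across, 8 mm high), 32 mm below crank_hub. Below it the round 12 mm shaft, 102 mm long to its end.
- crank_foot (a point): Middle of the shaft's end face, 134 mm below crank_hub. The last 16 mm are square, 8.4 mm across flats, flats along crank x and y, the end plain. Standing on the burr, the collar is 16 mm above the upper bearing; it drops in when its flats match the socket to about 8 degrees, every quarter turn. Home: collar on the upper bearing, foot 102 mm below upper_bearing.
- crank_knob (a point): Middle of the round wooden knob on the crank arm's end, 19 mm thick, 22 mm high, standing up from the arm 70 mm from the shaft's axis along crank +x.
- drainer: Cutlery drainer, fixed: steel box 84 mm (x) by 110 mm (y), 112 mm high, with a flat top plate 88 x 114 mm with a round hole and two slots; the crank hangs in the round hole at y = +26 mm of its frame. Origin: middle of the underside.
- shot_glass: Small clear shot glass, 49 mm across, 62 mm high, loose; leave it. Origin: middle of the underside.
- sugar_jar: Round jar with a plain screw lid, 61 mm across, 85 mm high, loose; leave it. Origin: middle of the underside.
- garlic: Garlic bulb, 53 mm, loose; leave it. Origin: middle of the underside.
- lemon: Lemon, 83 mm long, 58 mm thick, loose; leave it. Origin: middle of the underside.

How it is judged:
On the way, in this order (a step that is already met when the one before it is completed fails the run):
1. the foot of the shaft has entered the upper bearing (z of crank_foot in the frame of upper_bearing below -0.006 m and horizontal distance between crank_foot and upper_bearing below 0.004 m), for 0.1 s.
2. the shaft has passed through the lower bearing too (z of crank_foot in the frame of upper_bearing below -0.055 m and horizontal distance between crank_foot and lower_bearing below 0.004 m), for 0.1 s.
At the end, for the whole second after the job is handed in: Shaft through both bearings, square foot in the burr's socket, collar resting on the upper bearing: foot at least 99.5 mm below the upper bearing's top face and within 3 mm of the axis, hub within 5 mm of the axis, shaft upright to 0.06 rad (z of crank_foot in the frame of upper_bearing below -0.0995 m and horizontal distance between crank_foot and lower_bearing below 0.003 m and horizontal distance between crank_hub and upper_bearing below 0.005 m and angle between crank_hub's own z axis and vertical below 0.06 rad); the robot touches nothing.
It fails at once if the mill is pressed or knocked with more than 25 N (contact force between mill and anything else above 25 N).
It fails at once if another thing on the worktop is moved by more than 25 mm (distance of any of shot_glass, sugar_jar, garlic, lemon from where it was at the start of the episode above 0.025 m).
It also fails if it takes over 72 s, if anything falls off the work surface, if the arm or the gripper's body presses on something with over 40 N, if the wrist force passes 120 N, or if a joint passes its speed limit or range.

## Robot

A 7-joint arm with a two-finger parallel gripper is mounted at the origin on a cart in front of the work surface, level with it; the furniture and walls round the work are solid. World frame = base frame: x ahead of the robot, y to its left, z up, the work surface at z = 0. Lengths are in m, angles in rad, forces in N, time in s.
With the tool pointing down it reaches from about 0.4 to 0.875 m from the base axis. Payload 19.3 kg.
Tool frame: the origin (TCP) lies on the centre line of the jaws, within the pads' length; the fingertips stand 11 mm ahead of it and the grasp point (between the pads) lies 8 mm behind it (manip.tip_extent is the distance from the TCP to the fingertips, in m); z points along the fingers, y is the line along which they close (so a half turn about z gives the same grasp; the last joint's range is limited). The gripper opens to 85 mm and grips with 20 to 120 N. Pads are 22 mm wide; open, the fingers measure 114 mm over their backs; the gripper's body (76 mm by 85 mm) begins 54 mm behind the grasp point. The pads swing forward as they close: fully open they stand 13 mm farther back than shut.
Start: joints at [-1.316, 0.521, -0.036, 1.599, 0.021, 1.021, -0.113], TCP at [0.199, 0.592, 0.242] pointing down, gripper open.
Joint ranges: [-2.91, 2.91], [-0.3, 2.13], [-1.5, 1.42], [0.17, 2.43], [-1.26, 4.41], [0.16, 1.93], [-2.52, 2.52]. Speed limits (rad/s): [1.89, 1.89, 2.39, 2.39, 3.01, 3.01, 3.01].

## Interface

Orientations are given as a 3x3 rotation matrix whose columns are the frame's x, y, z axes.
In Python, from workcell import manip gives the robot as it stands. The module is installed in compiled form; this text tells all that it offers.
- The arm moves only by the tool drive_tool, never from a script. Its argument "motion" is a list of rows, each a list of 5 numbers: the opening, from 0 (shut) to 1 (fully open), then the shift along the tool's x, y, z in units of 40 mm (1.0 is 40 mm), then the turn about the tool's z in units of 6 degrees (1.0 is 6 degrees). A call has 1 to 8 rows; each row is the pose to reach, as a shift and turn from the pose commanded when the call began, along the tool's axes at that moment; what a row does not reach only later rows make up. A row lasts 1/10 s, in which the tool goes at most 50 mm and 8.59 degrees, less where a joint would pass 70% of its speed; a pose out of reach is approached as far as the arm can. A call with a gripper value outside its range is refused whole. The fingers move at their own pace and stop on an object; "newtons" is the grip in N (left out, the last holds). Time passes only in rows, so rows that repeat a pose let the fingers close. It gives the time, the measured TCP pose, the force, the opening and the grip force at its end, in the units of the state.
- manip.get_state(): the state, without advancing time (a new reading comes with each control period).
- manip.grab_frame(name): name is "scene" or "top" or "wrist"; returns the picture (384x512x3 uint8, red, green, blue); there is no depth.
- manip.calibration(name): a dict with "fov_y" (degrees; the focal length in pixels is half the picture's height over the tangent of half this angle, whatever the lens; pixels are square), "cx", "cy" (the principal point, pixels), "xyz" and "rotation" of the camera in the world; the wrist camera has in their place "tool_from_camera" (4x4, takes a point from camera to tool coordinates, whose origin is the TCP and whose axes are the flange's). Camera axes: x right, y down, z forward; pixel columns grow to the right and rows downward; lengths in m; the calibration is good to about 2 mm. The wrist camera is an equidistant fisheye: a pixel r from the principal point sees the ray r / f radians off the axis. A picture is of the moment at which its call begins: read the wrist's pose just before it. calibration takes no time and is no camera call.
- manip.hand_in(): hands the job in; it is judged then, once.
The state is a dict: "time_s": time; "qpos": joint angles; "qvel": joint speeds; "tau": joint torques, N m; "position": TCP position; "ee_rot": TCP orientation; "ft_force": force on the tool from outside, world axes, zero at the start; "wrist_torque": the same for the moment, N m; "width": finger opening in m; "finger_force": force on a finger pad.
Only numpy, scipy, OpenCV 4.12 (cv2) and the standard library are available. Lean on these libraries where they do the work, as an engineer would, in place of code of your own. Each camera call takes 0.05 s, during which the arm holds its last target. There are 200 camera calls.

## Working session

There is one attempt and no reset: what is moved stays moved. The work goes in short steps, Python scripts to look and compute and a tool call to move; the robot and the scene stay as the last step left them, time stands still between calls to the robot, and variables do not carry over. Pictures are saved under pics/ and viewed, at most 10 in all, crops included, and the job is handed in when it is done.

Besides the shell and the picture viewer there is one more tool, called after ">>>" as name(argument=value, ...), one argument or row to a line, values as JSON. drive_tool: Moves the arm, as the interface text tells. Its arguments: {"type":"object","properties":{"motion":{"type":"array"},"newtons":{"type":"number"}},"required":["motion"]}

```bash
mkdir -p pics; python3 - <<'E'
from workcell import manip
import cv2,numpy as np
s=manip.get_state();print(s)
print(manip.tip_extent)
for n in("scene","top","wrist"):
    c=manip.calibration(n);print(n,c)
    cv2.imwrite(f"pics/{n}0.png",manip.grab_frame(n)[:,:,::-1])
a=np.hstack([cv2.imread("pics/scene0.png"),cv2.imread("pics/top0.png")])
E
```

```text
{'time_s': 0.0, 'qpos': array([-1.31621002,  0.52205603, -0.03633421,  1.60000423,  0.02122149,
        1.02109882, -0.11280676]), 'qvel': array([-0.000578  , -0.00022456, -0.00130201, -0.0001946 ,  0.00031457,
       -0.00015748, -0.00156676]), 'tau': array([-6.60499495e-06, -9.27099824e+01,  1.97992712e+00, -3.69918466e+01,
        1.77096936e-02,  8.40762426e-03, -4.14603835e-05]), 'position': array([0.19937285, 0.59200069, 0.24170083]), 'ee_rot': array([[-9.47719063e-01,  3.19105779e-01, -2.81390482e-04],
       [ 3.19105888e-01,  9.47718374e-01, -1.14673415e-03],
       [-9.92505630e-05, -1.17657517e-03, -9.99999303e-01]]), 'ft_force': array([ 0.42034055, -0.00870731,  1.06107911]), 'wrist_torque': array([ 0.01800522, -0.06491044,  0.00071029]), 'finger_force': 0.0, 'width': 0.08524947660760168}
0.011
scene {'fov_y': 45.81495973557671, 'cx': 257.50181300592214, 'cy': 189.57939779684807, 'xyz': array([ 0.03218575, -0.66910077,  0.71007659]), 'rotation': array([[ 0.76840684, -0.38430761,  0.51172121],
       [-0.63966952, -0.43707207,  0.63229022],
       [-0.01933489, -0.81318858, -0.58167903]])}
top {'fov_y': 44.55187166712404, 'cx': 255.71894524389404, 'cy': 185.48356250435938, 'xyz': array([ 0.45631607, -0.07771748,  0.99150297]), 'rotation': array([[-0.00508123, -0.9981582 ,  0.06045157],
       [-0.99996933,  0.00543218,  0.00564261],
       [-0.0059606 , -0.06042104, -0.99815518]])}
wrist {'fov_y': 65.70646984690485, 'cx': 255.4372395342749, 'cy': 189.18152523895543, 'tool_from_camera': array([[-3.52387289e-04, -9.63852088e-01, -2.66437664e-01,
         6.72920088e-02],
       [ 9.99999014e-01, -7.01893441e-04,  1.21654916e-03,
         4.27712869e-04],
       [-1.35958430e-03, -2.66436972e-01,  9.63851384e-01,
        -1.32816785e-01],
       [ 0.00000000e+00,  0.00000000e+00,  0.00000000e+00,
         1.00000000e+00]])}
```

View pics/scene0.png

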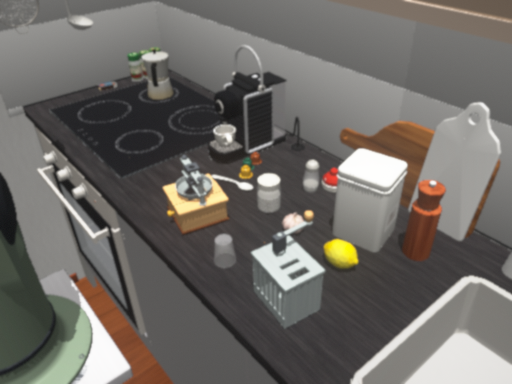

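View pics/top0.png

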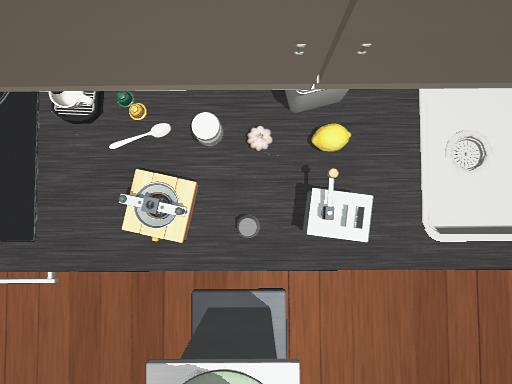

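The scene view shows the mill at about (197,195) and the drainer at (287,280), with the hub at (280,240). In the top view the mill's upper bearing is near (158,206), the hub near (329,212) and the knob near (333,173). I'll zoom in.

```bash
cat > h.py <<'E'
from workcell import manip
import cv2,numpy as np
def ray(n,u,v,T=None):
    c=manip.calibration(n);f=192/np.tan(np.radians(c['fov_y']/2))
    x,y=u-c['cx'],v-c['cy']
    if n!='wrist':
        d=np.array([x/f,y/f,1]);return c['xyz'],c['rotation']@d
    r=np.hypot(x,y);th=r/f;d=np.array([np.sin(th)*x/r,np.sin(th)*y/r,np.cos(th)])
    M=c['tool_from_camera'];R,p=T
    return p+R@M[:3,3],R@M[:3,:3]@d
def plane(n,u,v,z,T=None):
    o,d=ray(n,u,v,T);return o+d*(z-o[2])/d[2]
def proj(n,P,T=None):
    c=manip.calibration(n);f=192/np.tan(np.radians(c['fov_y']/2))
    if n!='wrist':
        q=c['rotation'].T@(np.array(P)-c['xyz']);return c['cx']+f*q[0]/q[2],c['cy']+f*q[1]/q[2]
    M=c['tool_from_camera'];R,p=T
    q=M[:3,:3].T@(R.T@(np.array(P)-p)-M[:3,3]);th=np.arctan2(np.hypot(q[0],q[1]),q[2]);k=f*th/np.hypot(q[0],q[1])
    return c['cx']+k*q[0],c['cy']+k*q[1]
def crop(img,u0,v0,u1,v1,s):
    return cv2.resize(img[v0:v1,u0:u1],None,fx=s,fy=s,interpolation=cv2.INTER_CUBIC)
def wshot(name):
    s=manip.get_state();im=manip.grab_frame('wrist')[:,:,::-1].copy();cv2.imwrite(f'pics/{name}.png',im)
    np.savez(f'pics/{name}.npz',R=s['ee_rot'],p=s['position'])
    return im,(s['ee_rot'],s['position'])
def load(name):
    d=np.load(f'pics/{name}.npz');return cv2.imread(f'pics/{name}.png'),(d['R'],d['p'])
E
python3 - <<'E'
from h import *
t=cv2.imread('pics/top0.png');
a=crop(t,110,155,210,255,4);b=crop(t,290,155,390,255,4)
cv2.imwrite('pics/c0.png',np.hstack([a,b]))
print('bearing~',plane('top',156,206,.144),'hub top',plane('top',329,212,.112+.008+.036),'knob',plane('top',333,173,.112+.065))
for q in[(312,188),(373,194),(368,242),(306,236)]:print('drain',plane('top',*q,.112))
E
```

```text
bearing~ [0.47144315 0.10765722 0.144     ] hub top [ 0.45897258 -0.20305742  0.156     ] knob [ 0.52669924 -0.20785383  0.177     ]
drain [ 0.50427209 -0.17841569  0.112     ]
drain [ 0.49238705 -0.29257366  0.112     ]
drain [ 0.40292444 -0.28146292  0.112     ]
drain [ 0.41460818 -0.16611789  0.112     ]
```

View pics/c0.png

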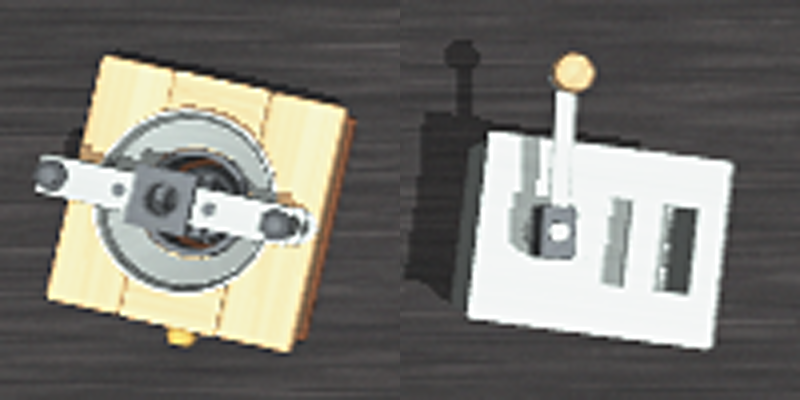

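The crop shows the bearing hole at top-view pixel (150.5,205), the hub centre at (329.8,212.8), and the crank arm pointing along world +x, turned about -4°. I'm moving to a view above the mill, which is on the way.

>>> drive_tool(
  motion=[
    [1, -0.8, -0.7, -0.2],
    [1, -1.6, -1.4, -0.4, 0],
    [1, -2.4, -2.1, -0.6, 0],
  ],
)

```text
$.motion[0]: bad value
```

>>> drive_tool(
  motion=[
    [1, -0.8, -0.7, -0.2, 0],
    [1, -1.6, -1.4, -0.4, 0],
    [1, -2.4, -2.1, -0.6, 0],
    [1, -3.2, -2.8, -0.8, 0],
    [1, -4, -3.5, -1, 0],
    [1, -4.8, -4.2, -1.2, 0],
    [1, -5.6, -4.9, -1.4, 0],
    [1, -6.4, -5.6, -1.5, 0],
  ],
)

```text
time_s: 0.95
position: [0.3712, 0.2968, 0.3029]
ee_rot: [[-0.948, 0.319, 0.0], [0.319, 0.948, 0.001], [-0.0, 0.001, -1.0]]
ft_force: [0.1, 0.8, 0.7]
width: 0.0856
finger_force: 0.0
```

>>> drive_tool(
  motion=[
    [1, -0.8, -0.7, 0, -0.4],
    [1, -1.6, -1.4, 0, -0.8],
    [1, -2.4, -2.1, 0, -1.2],
    [1, -3.2, -2.8, 0, -1.6],
    [1, -3.9, -3.45, 0, -2.0],
    [1, -3.9, -3.45, 0, -2.4],
    [1, -3.9, -3.45, 0, -2.4],
    [1, -3.9, -3.45, 0, -2.4],
  ],
)

```text
time_s: 1.75
position: [0.4741, 0.1183, 0.3022]
ee_rot: [[-0.997, 0.074, -0.0], [0.074, 0.997, 0.0], [0.0, 0.0, -1.0]]
ft_force: [0.1, 0.3, 0.2]
width: 0.0855
finger_force: 0.0
```

```bash
python3 - <<'E'
from h import *
im,T=wshot('w1');print(T)
print('bearing guess',plane('top',150.5,205,.144),proj('wrist',plane('top',150.5,205,.144),T))
cv2.imwrite('pics/w1v.png',crop(im,106,40,406,265,2.6))
E
```

```text
(array([[-9.97253486e-01,  7.40631338e-02, -3.69953995e-04],
       [ 7.40630888e-02,  9.97253549e-01,  1.33923677e-04],
       [ 3.78856741e-04,  1.06155918e-04, -9.99999923e-01]]), array([0.47409253, 0.11827239, 0.30219707]))
bearing guess [0.47330278 0.1176356  0.144     ] (np.float64(253.98716316006727), np.float64(175.69946247012345))
```

View pics/w1v.png

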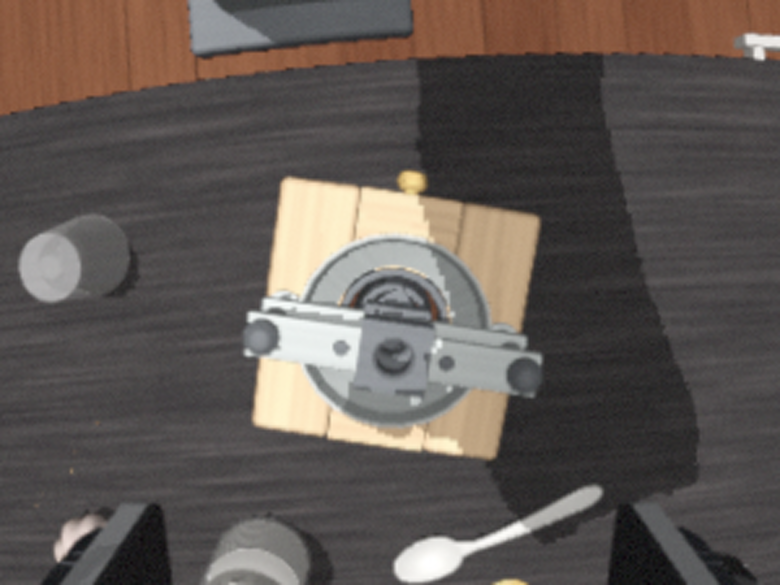

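The wrist view shows the upper bearing hole at about full-frame (257.5,176.5), between the pillars, with the drawer knob towards the robot. Next I'll look at the crank from the same relative height.

>>> drive_tool(
  motion=[
    [1, 0, -1, -0.1, 0],
    [1, 0, -2, -0.2, 0],
    [1, -0.1, -3, -0.35, 0],
    [1, -0.1, -4, -0.35, 0],
    [1, -0.2, -5, -0.35, 0],
    [1, -0.2, -6, -0.35, 0],
    [1, -0.2, -7, -0.35, 0],
    [1, -0.2, -8, -0.35, 0],
  ],
)

```text
time_s: 2.6
position: [0.4588, -0.2026, 0.3165]
ee_rot: [[-0.997, 0.073, 0.0], [0.073, 0.997, 0.0], [-0.0, 0.0, -1.0]]
ft_force: [1.9, -0.3, 0.5]
width: 0.0852
finger_force: 0.0
```

>>> drive_tool(
  motion=[
    [1, 0, 0, 0, 0],
    [1, 0, 0, 0, 0],
  ],
)

```text
time_s: 2.8
position: [0.4589, -0.2018, 0.3162]
ee_rot: [[-0.997, 0.075, -0.0], [0.075, 0.997, 0.0], [0.0, 0.0, -1.0]]
ft_force: [0.9, 0.6, 0.0]
width: 0.0853
finger_force: 0.0
```

```bash
python3 - <<'E'
from h import *
im,T=wshot('w2');print(T)
i1,T1=load('w1')
print('bearing w',plane('wrist',257.5,176.5,.144,T1))
P=plane('top',329.8,212.8,.158);print('hub top-cam',P,proj('wrist',P,T))
cv2.imwrite('pics/w2v.png',np.hstack([crop(im,205,90,305,240,4),crop(i1,205,126,305,276,4)])[:600])
E
```

```text
(array([[-9.97216381e-01,  7.45614745e-02, -2.74240839e-04],
       [ 7.45614359e-02,  9.97216411e-01,  1.48304088e-04],
       [ 2.84535236e-04,  1.27443475e-04, -9.99999951e-01]]), array([ 0.45887972, -0.20180547,  0.31615453]))
bearing w [0.47438953 0.12109201 0.144     ]
hub top-cam [ 0.45754239 -0.20415444  0.158     ] (np.float64(252.23959712901916), np.float64(175.28943096600588))
```

View pics/w2v.png

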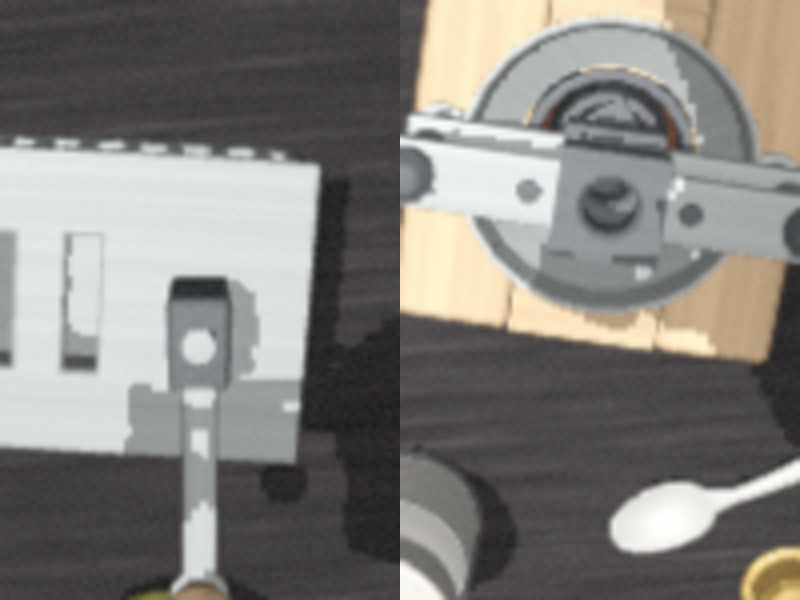

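The hub top is centred at (254.9,176.5) and the jaws' mid-line is at column 255.4, so it is squarely under the gripper and aligned. The bearing hole is at (257.5,176.7). Now I descend and grip.

>>> drive_tool(
  motion=[
    [1, 0, 0, 0.9, 0],
    [1, 0, 0, 1.8, 0],
    [1, 0, 0, 2.7, 0],
    [0.8, 0, 0, 3.4, 0],
    [0.6, 0, 0, 3.9, 0],
    [0.5, 0, 0, 4.2, 0],
    [0.5, 0, 0, 4.4, 0],
    [0.5, 0, 0, 4.4, 0],
  ],
)

```text
time_s: 3.65
position: [0.459, -0.2014, 0.14]
ee_rot: [[-0.997, 0.073, -0.001], [0.073, 0.997, 0.0], [0.001, 0.0, -1.0]]
ft_force: [0.1, -0.3, 0.2]
width: 0.0428
finger_force: 0.0
```

>>> drive_tool(
  motion=[
    [0.4, 0, 0, 0, 0],
    [0.35, 0, 0, 0, 0],
    [0.3, 0, 0, 0, 0],
    [0.25, 0, 0, 0, 0],
    [0.2, 0, 0, 0, 0],
    [0.2, 0, 0, 0, 0],
    [0.1, 0, 0, 0, 0],
    [0.1, 0, 0, 0, 0],
  ],
  newtons=40,
)

```text
time_s: 4.45
position: [0.459, -0.2022, 0.1405]
ee_rot: [[-0.997, 0.074, 0.0], [0.074, 0.997, -0.0], [-0.0, -0.0, -1.0]]
ft_force: [-0.3, -1.2, 5.7]
width: 0.0153
finger_force: 40.6
```

>>> drive_tool(
  motion=[
    [0, 0, 0, 0, 0],
    [0, 0, 0, 0, 0],
    [0, 0, 0, 0, 0],
    [0, 0, 0, 0, 0],
  ],
  newtons=60,
)

```text
time_s: 4.85
position: [0.459, -0.2021, 0.1406]
ee_rot: [[-0.997, 0.074, 0.0], [0.074, 0.997, -0.0], [-0.0, -0.0, -1.0]]
ft_force: [-0.7, -0.1, 7.2]
width: 0.015
finger_force: 61.0
```

>>> drive_tool(
  motion=[
    [0, 0, 0, -0.1, 0],
    [0, 0, 0, -0.4, 0],
    [0, 0, 0, -0.9, 0],
    [0, 0, 0, -1.6, 0],
    [0, 0, 0, -2.3, 0],
    [0, 0, 0, -3, 0],
    [0, 0, 0, -3.7, 0],
    [0, 0, 0, -4.25, 0],
  ],
)

```text
time_s: 5.65
position: [0.4586, -0.202, 0.3127]
ee_rot: [[-0.997, 0.074, 0.001], [0.074, 0.997, -0.0], [-0.001, -0.0, -1.0]]
ft_force: [-0.7, -0.1, -3.0]
width: 0.015
finger_force: 59.6
```

>>> drive_tool(
  motion=[
    [0, 0, 0.5, 0, 0],
    [0, 0, 1.3, 0, 0],
    [0, 0, 2.2, 0, 0],
    [0, 0.1, 3.1, 0, 0],
    [0, 0.1, 4, 0, 0],
    [0, 0.2, 4.9, 0, 0],
    [0, 0.2, 5.8, 0, 0],
    [0, 0.2, 6.6, 0, 0],
  ],
)

```text
time_s: 6.45
position: [0.4698, 0.0636, 0.3111]
ee_rot: [[-0.997, 0.073, 0.0], [0.073, 0.997, 0.0], [-0.0, 0.0, -1.0]]
ft_force: [-0.3, 0.1, -2.4]
width: 0.0149
finger_force: 59.7
```

>>> drive_tool(
  motion=[
    [0, 0, 0.7, 0, 0],
    [0, 0, 1.2, 0, 0],
    [0, 0, 1.45, 0, 0],
    [0, 0, 1.45, 0, 0],
    [0, 0, 1.45, 0, 0],
  ],
)

```text
time_s: 6.95
position: [0.4745, 0.1186, 0.3105]
ee_rot: [[-0.997, 0.074, 0.0], [0.074, 0.997, -0.0], [-0.0, -0.0, -1.0]]
ft_force: [-0.1, -0.2, -2.5]
width: 0.015
finger_force: 59.6
```

```bash
python3 - <<'E'
from h import *
im,T=wshot('w3');s=manip.get_state();print(T,s['ft_force'],s['wrist_torque'])
i1,T1=load('w1');i2,T2=load('w2')
print('bearing w',plane('wrist',257.5,176.7,.144,T1),'hub',plane('wrist',254.8,176.5,.158,T2))
cv2.imwrite('pics/scene3.png',manip.grab_frame('scene')[:,:,::-1]);cv2.imwrite('pics/top3.png',manip.grab_frame('top')[:,:,::-1])
a=crop(im,205,90,305,240,4);b=crop(cv2.imread('pics/scene3.png'),140,90,240,240,4)
cv2.imwrite('pics/w3v.png',np.hstack([a,b]))
E
```

```text
(array([[-9.97237744e-01,  7.42756745e-02,  7.42797085e-05],
       [ 7.42756302e-02,  9.97237633e-01, -4.84168564e-04],
       [-1.10036467e-04, -4.77313994e-04, -9.99999880e-01]]), array([0.47448353, 0.1186488 , 0.31052312])) [-0.13722206 -1.15657348 -2.51834681] [-0.00287472  0.02277125  0.01035012]
bearing w [0.47459396 0.12107634 0.144     ] hub [ 0.45897829 -0.20168778  0.158     ]
```

View pics/w3v.png

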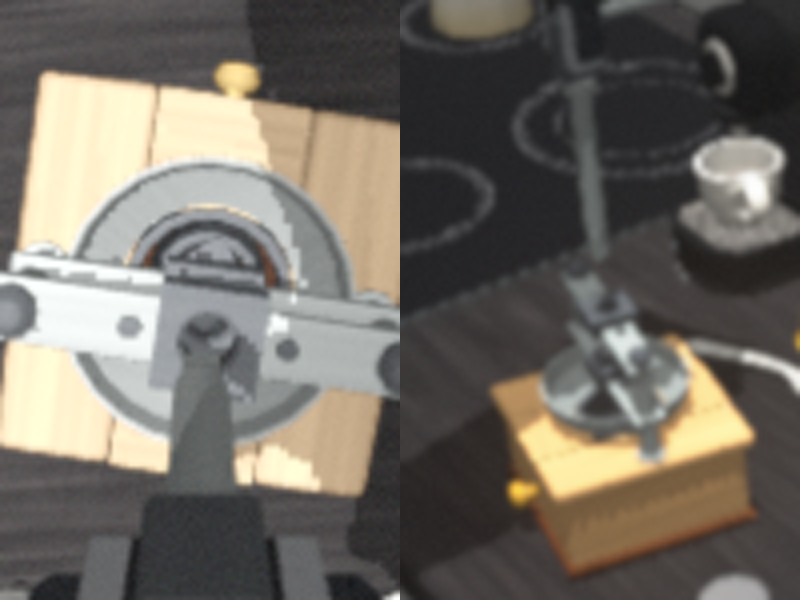

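The wrist view shows the crank held upright: the shaft is centred at column 256, its tip is just right-angled over the bearing, and the hole centre is at column 257.5. I'll shift 2.2 mm and lower until the foot is just above the bearing.

>>> drive_tool(
  motion=[
    [0, 0, 0.03, 0.2, 0],
    [0, 0, 0.055, 0.4, 0],
    [0, 0, 0.055, 0.6, 0],
    [0, 0, 0.055, 0.73, 0],
    [0, 0, 0.055, 0.73, 0],
    [0, 0, 0.055, 0.73, 0],
    [0, 0, 0.055, 0.73, 0],
  ],
)

```text
time_s: 7.8
position: [0.4749, 0.122, 0.2814]
ee_rot: [[-0.997, 0.074, 0.0], [0.074, 0.997, 0.0], [-0.0, 0.0, -1.0]]
ft_force: [-0.3, -0.2, -3.3]
width: 0.015
finger_force: 59.5
```

```bash
python3 - <<'E'
from h import *
im,T=wshot('w4');s=manip.get_state();print(T,s['ft_force'],s['wrist_torque'])
cv2.imwrite('pics/scene4.png',manip.grab_frame('scene')[:,:,::-1]);cv2.imwrite('pics/top4.png',manip.grab_frame('top')[:,:,::-1])
p=T[1];tip=[p[0],p[1],p[2]-.1306]
print('tip pred wrist',proj('wrist',tip,T),'scene',proj('scene',tip),'bearing meas',proj('wrist',[.4746,.1209,.144],T),proj('scene',[.4746,.1209,.144]))
a=crop(im,217,130,292,222,6.5)[:598];b=crop(cv2.imread('pics/scene4.png'),170,130,225,222,6.5)[:598]
cv2.imwrite('pics/w4v.png',np.hstack([a[:,:440],b[:,:358]]))
E
```

```text
(array([[-9.97294466e-01,  7.35091182e-02,  3.96591473e-04],
       [ 7.35091842e-02,  9.97294528e-01,  1.54364055e-04],
       [-3.84171340e-04,  1.83099533e-04, -9.99999909e-01]]), array([0.47485319, 0.12196211, 0.2813505 ])) [-0.52476048 -0.61384801 -2.58412654] [ 0.01967481  0.02120091 -0.00748774]
tip pred wrist (np.float64(254.6379322810029), np.float64(183.09616921618402)) scene (np.float64(190.5361008101176), np.float64(163.2197623075552)) bearing meas (np.float64(253.4937855799791), np.float64(181.13288022381946)) (np.float64(190.9994356711956), np.float64(165.90339550102112))
```

View pics/w4v.png

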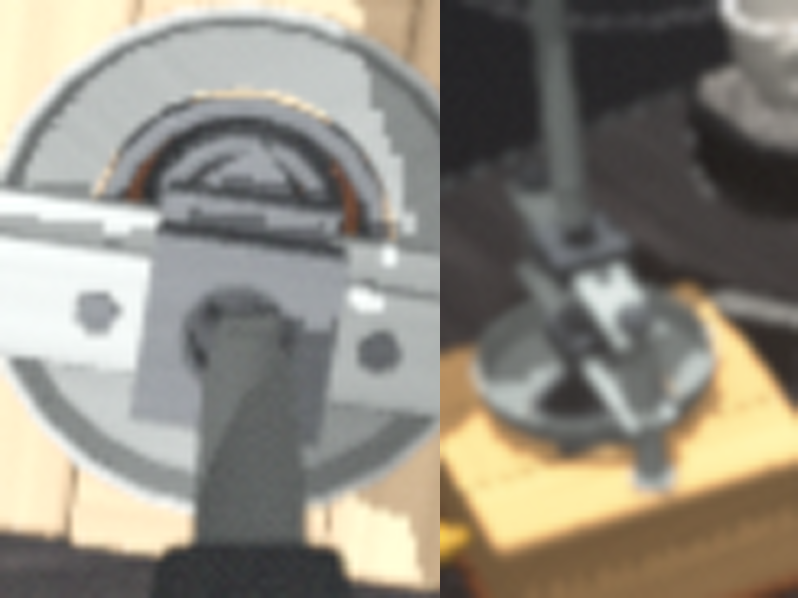

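In the wrist view the square foot's mid-column is about 248 (crop) and the hole's is about 238, so the foot is about 1.2 mm too far in tool +y. Along x it agrees with both views. I'll correct that and probe down gently.

>>> drive_tool(
  motion=[
    [0, 0, -0.015, 0, 0],
    [0, 0, -0.03, 0, 0],
    [0, 0, -0.03, 0.05, 0],
    [0, 0, -0.03, 0.1, 0],
    [0, 0, -0.03, 0.14, 0],
    [0, 0, -0.03, 0.17, 0],
    [0, 0, -0.03, 0.19, 0],
    [0, 0, -0.03, 0.2, 0],
  ],
)

```text
time_s: 8.75
position: [0.4746, 0.1207, 0.273]
ee_rot: [[-0.997, 0.073, 0.0], [0.073, 0.997, -0.0], [-0.0, -0.0, -1.0]]
ft_force: [0.3, 0.5, -2.3]
width: 0.015
finger_force: 59.6
```

>>> drive_tool(
  motion=[
    [0, 0, 0, 0, 0],
    [0, 0, 0, 0.025, 0],
    [0, 0, 0, 0.05, 0],
    [0, 0, 0, 0.05, 0],
  ],
)

```text
time_s: 9.15
position: [0.4746, 0.1207, 0.271]
ee_rot: [[-0.997, 0.073, -0.0], [0.073, 0.997, -0.0], [0.0, -0.0, -1.0]]
ft_force: [0.8, 0.3, -3.2]
width: 0.0148
finger_force: 59.6
```

>>> drive_tool(
  motion=[
    [0, 0, 0, 0.03, 0],
    [0, 0, 0, 0.06, 0],
    [0, 0, 0, 0.09, 0],
    [0, 0, 0, 0.12, 0],
    [0, 0, 0, 0.12, 0],
  ],
)

```text
time_s: 9.65
position: [0.4746, 0.1207, 0.2661]
ee_rot: [[-0.997, 0.074, -0.0], [0.074, 0.997, -0.0], [0.0, -0.0, -1.0]]
ft_force: [1.0, -0.1, -1.9]
width: 0.0148
finger_force: 59.6
```

>>> drive_tool(
  motion=[
    [0, 0, 0, 0.03, 0],
    [0, 0, 0, 0.06, 0],
    [0, 0, 0, 0.09, 0],
    [0, 0, 0, 0.12, 0],
    [0, 0, 0, 0.15, 0],
    [0, 0, 0, 0.18, 0],
    [0, 0, 0, 0.2, 0],
    [0, 0, 0, 0.2, 0],
  ],
)

```text
time_s: 10.45
position: [0.4746, 0.1207, 0.2582]
ee_rot: [[-0.997, 0.073, -0.0], [0.073, 0.997, -0.0], [0.0, -0.0, -1.0]]
ft_force: [1.3, -0.5, -2.6]
width: 0.015
finger_force: 59.6
```

>>> drive_tool(
  motion=[
    [0, -0.01, 0, 0.02, 0],
    [0, -0.01, 0, 0.05, 0],
    [0, -0.01, 0, 0.08, 0],
    [0, -0.01, 0, 0.11, 0],
    [0, -0.01, 0, 0.14, 0],
    [0, -0.01, 0, 0.17, 0],
    [0, -0.01, 0, 0.2, 0],
    [0, -0.01, 0, 0.2, 0],
  ],
)

```text
time_s: 11.25
position: [0.475, 0.1207, 0.2501]
ee_rot: [[-0.997, 0.073, -0.0], [0.073, 0.997, -0.0], [0.0, -0.0, -1.0]]
ft_force: [-0.1, -0.6, -3.1]
width: 0.0151
finger_force: 59.6
```

>>> drive_tool(
  motion=[
    [0, 0, 0, 0.03, 0],
    [0, 0, 0, 0.07, 0],
    [0, 0, 0, 0.11, 0],
    [0, 0, 0, 0.15, 0],
    [0, 0, 0, 0.19, 0],
    [0, 0, 0, 0.22, 0],
    [0, 0, 0, 0.24, 0],
    [0, 0, 0, 0.24, 0],
  ],
)

```text
time_s: 12.05
position: [0.475, 0.1207, 0.2406]
ee_rot: [[-0.997, 0.073, -0.0], [0.073, 0.997, -0.0], [0.0, -0.0, -1.0]]
ft_force: [-0.5, -0.1, -3.4]
width: 0.015
finger_force: 59.7
```

>>> drive_tool(
  motion=[
    [0, 0, 0, 0.02, 0],
    [0, 0, 0, 0.04, 0],
    [0, 0, 0, 0.06, 0],
    [0, 0, 0, 0.08, 0],
    [0, 0, 0, 0.1, 0],
    [0, 0, 0, 0.12, 0],
    [0, 0, 0, 0.12, 0],
  ],
)

```text
time_s: 12.75
position: [0.475, 0.1207, 0.2358]
ee_rot: [[-0.997, 0.073, -0.0], [0.073, 0.997, -0.0], [0.0, -0.0, -1.0]]
ft_force: [0.9, -0.2, -2.5]
width: 0.0149
finger_force: 59.7
```

>>> drive_tool(
  motion=[
    [0, 0, 0, 0.03, 0],
    [0, 0, 0, 0.06, 0],
    [0, 0, 0, 0.09, 0],
    [0, 0, 0, 0.12, 0],
    [0, 0, 0, 0.15, 0],
    [0, 0, 0, 0.18, 0],
    [0, 0, 0, 0.2, 0],
    [0, 0, 0, 0.2, 0],
  ],
)

```text
time_s: 13.55
position: [0.475, 0.1207, 0.2278]
ee_rot: [[-0.997, 0.073, -0.0], [0.073, 0.997, -0.0], [0.0, -0.0, -1.0]]
ft_force: [0.3, 0.7, -2.4]
width: 0.0149
finger_force: 59.7
```

>>> drive_tool(
  motion=[
    [0, 0, 0, 0.03, 0],
    [0, 0, 0, 0.06, 0],
    [0, 0, 0, 0.09, 0],
    [0, 0, 0, 0.12, 0],
    [0, 0, 0, 0.15, 0],
    [0, 0, 0, 0.18, 0],
    [0, 0, 0, 0.2, 0],
    [0, 0, 0, 0.2, 0],
  ],
)

```text
time_s: 14.35
position: [0.475, 0.1207, 0.2198]
ee_rot: [[-0.997, 0.073, -0.0], [0.073, 0.997, -0.0], [0.0, -0.0, -1.0]]
ft_force: [0.1, -0.2, -1.9]
width: 0.0152
finger_force: 59.7
```

>>> drive_tool(
  motion=[
    [0, 0, 0, 0.03, 0],
    [0, 0, 0, 0.07, 0],
    [0, 0, 0, 0.12, 0],
    [0, 0, 0, 0.17, 0],
    [0, 0, 0, 0.22, 0],
    [0, 0, 0, 0.27, 0],
    [0, 0, 0, 0.3, 0],
    [0, 0, 0, 0.3, 0],
  ],
)

```text
time_s: 15.15
position: [0.475, 0.1207, 0.2077]
ee_rot: [[-0.997, 0.073, -0.0], [0.073, 0.997, -0.0], [0.0, -0.0, -1.0]]
ft_force: [0.5, -0.3, -2.9]
width: 0.0147
finger_force: 59.6
```

>>> drive_tool(
  motion=[
    [0, 0, 0, 0.03, 0],
    [0, 0, 0, 0.07, 0],
    [0, 0, 0, 0.12, 0],
    [0, 0, 0, 0.17, 0],
    [0, 0, 0, 0.22, 0],
    [0, 0, 0, 0.26, 0],
    [0, 0, 0, 0.28, 0],
    [0, 0, 0, 0.28, 0],
  ],
)

```text
time_s: 15.95
position: [0.475, 0.1207, 0.1966]
ee_rot: [[-0.997, 0.073, -0.0], [0.073, 0.997, -0.0], [0.0, -0.0, -1.0]]
ft_force: [0.6, 0.2, -3.2]
width: 0.0146
finger_force: 59.7
```

>>> drive_tool(
  motion=[
    [0, 0, 0, 0.02, 0],
    [0, 0, 0, 0.04, 0],
    [0, 0, 0, 0.06, 0],
    [0, 0, 0, 0.08, 0],
    [0, 0, 0, 0.1, 0],
    [0, 0, 0, 0.12, 0],
    [0, 0, 0, 0.13, 0],
    [0, 0, 0, 0.13, 0],
  ],
)

```text
time_s: 16.75
position: [0.475, 0.1207, 0.1914]
ee_rot: [[-0.997, 0.073, -0.0], [0.073, 0.997, -0.0], [0.0, -0.0, -1.0]]
ft_force: [0.4, 1.0, -2.6]
width: 0.0152
finger_force: 59.7
```

>>> drive_tool(
  motion=[
    [0, 0, 0, 0.02, 0],
    [0, 0, 0, 0.04, 0],
    [0, 0, 0, 0.06, 0],
    [0, 0, 0, 0.08, 0],
    [0, 0, 0, 0.1, 0],
    [0, 0, 0, 0.11, 0],
    [0, 0, 0, 0.11, 0],
  ],
)

```text
time_s: 17.45
position: [0.4751, 0.1207, 0.1871]
ee_rot: [[-0.997, 0.073, 0.0], [0.073, 0.997, 0.0], [-0.0, 0.0, -1.0]]
ft_force: [0.4, -0.4, -0.8]
width: 0.015
finger_force: 59.9
```

>>> drive_tool(
  motion=[
    [0, 0, 0, 0.02, 0],
    [0, 0, 0, 0.05, 0],
    [0, 0, 0, 0.05, 0],
    [0, 0, 0, 0.05, 0],
  ],
)

```text
time_s: 17.85
position: [0.4751, 0.1207, 0.1852]
ee_rot: [[-0.997, 0.073, 0.0], [0.073, 0.997, 0.0], [-0.0, 0.0, -1.0]]
ft_force: [-0.1, -1.7, 1.4]
width: 0.0149
finger_force: 60.3
```

>>> drive_tool(
  motion=[
    [0, 0, 0, 0, 0.5],
    [0, 0, 0, 0, 1],
    [0, 0, 0, 0, 1.5],
    [0, 0, 0, 0, 2],
    [0, 0, 0, 0, 2.5],
    [0, 0, 0, 0, 2.5],
    [0, 0, 0, 0, 2.5],
  ],
)

```text
time_s: 18.55
position: [0.4751, 0.1207, 0.1852]
ee_rot: [[-0.945, 0.327, 0.0], [0.327, 0.945, -0.0], [-0.0, 0.0, -1.0]]
ft_force: [-0.5, -0.6, 1.5]
width: 0.0149
finger_force: 60.3
```

```bash
python3 -c "
from h import *
s=manip.get_state();print(s['qpos'],s['ft_force'],s['wrist_torque'],s['position'])"
```

```text
[-0.54219473  0.39720342  0.22150112  2.01448166 -0.12584774  0.74244107
  0.99266259] [-0.53885946 -0.63573046  1.49290742] [-0.32189202 -0.04421832  0.01492186] [0.47508262 0.12071808 0.18516713]
```

>>> drive_tool(
  motion=[
    [0, 0, 0, 0, 0.5],
    [0, 0, 0, 0, 1],
    [0, 0, 0, 0, 1.5],
    [0, 0, 0, 0, 2],
    [0, 0, 0, 0, 2.5],
    [0, 0, 0, 0, 2.5],
  ],
)

```text
time_s: 19.15
position: [0.4751, 0.1206, 0.1851]
ee_rot: [[-0.827, 0.562, 0.0], [0.562, 0.827, -0.0], [-0.0, -0.0, -1.0]]
ft_force: [0.8, -2.5, 2.1]
width: 0.0151
finger_force: 60.3
```

>>> drive_tool(
  motion=[
    [0, 0, 0, 0, 0.5],
    [0, 0, 0, 0, 1],
    [0, 0, 0, 0, 1.5],
    [0, 0, 0, 0, 2],
    [0, 0, 0, 0, 2],
    [0, 0, 0, 0, 2],
  ],
)

```text
time_s: 19.75
position: [0.475, 0.1206, 0.1851]
ee_rot: [[-0.694, 0.72, 0.0], [0.72, 0.694, -0.0], [-0.0, -0.0, -1.0]]
ft_force: [1.1, -3.1, 1.6]
width: 0.015
finger_force: 60.3
```

>>> drive_tool(
  motion=[
    [0, -0.009, -0.005, 0, 0],
    [0, -0.009, -0.005, 0, 0.5],
    [0, -0.009, -0.005, 0, 1],
    [0, -0.009, -0.005, 0, 1.5],
    [0, -0.009, -0.005, 0, 2],
    [0, -0.009, -0.005, 0, 2],
  ],
)

```text
time_s: 20.35
position: [0.4751, 0.1203, 0.1851]
ee_rot: [[-0.527, 0.85, -0.0], [0.85, 0.527, -0.0], [-0.0, -0.0, -1.0]]
ft_force: [0.8, -1.7, 2.5]
width: 0.0146
finger_force: 60.3
```

>>> drive_tool(
  motion=[
    [0, 0, 0, 0, 0.5],
    [0, 0, 0, 0, 1],
    [0, 0, 0, 0, 1.5],
    [0, 0, 0, 0, 2],
    [0, 0, 0, 0, 2],
    [0, 0, 0, 0, 2],
  ],
)

```text
time_s: 20.95
position: [0.4751, 0.1203, 0.1851]
ee_rot: [[-0.341, 0.94, -0.0], [0.94, 0.341, -0.0], [-0.0, -0.0, -1.0]]
ft_force: [-0.6, -2.3, 1.8]
width: 0.0149
finger_force: 60.2
```

>>> drive_tool(
  motion=[
    [0, -0.008, 0, 0, 0.5],
    [0, -0.008, 0, 0, 1],
    [0, -0.008, 0, 0, 1.5],
    [0, -0.008, 0, 0, 2],
    [0, -0.008, 0, 0, 2],
    [0, -0.008, 0, 0, 2],
  ],
)

```text
time_s: 21.55
position: [0.4751, 0.1201, 0.1851]
ee_rot: [[-0.139, 0.99, -0.0], [0.99, 0.139, 0.0], [0.0, -0.0, -1.0]]
ft_force: [-0.7, -1.6, 1.4]
width: 0.0152
finger_force: 60.3
```

>>> drive_tool(
  motion=[
    [0, 0, 0, 0, 0.5],
    [0, 0, 0, 0, 1],
    [0, 0, 0, 0, 1.5],
    [0, 0, 0, 0, 2],
    [0, 0, 0, 0, 2],
    [0, 0, 0, 0, 2],
  ],
)

```text
time_s: 22.15
position: [0.4752, 0.12, 0.1851]
ee_rot: [[0.071, 0.998, -0.0], [0.998, -0.071, -0.0], [-0.0, -0.0, -1.0]]
ft_force: [0.4, -0.7, 2.1]
width: 0.0149
finger_force: 60.4
```

```bash
python3 -c "
from h import *
s=manip.get_state();print(s['qpos'],s['ft_force'],s['wrist_torque'],s['position'])"
```

```text
[-0.79941434  0.44775904  0.57015084  2.02657761 -0.34559428  0.76122029
 -0.09094462] [ 0.44934208 -0.73949852  2.13571137] [-0.38388109  0.33787405  0.01853277] [0.47519257 0.1200325  0.18509374]
```

>>> drive_tool(
  motion=[
    [0, 0, 0, -0.04, 0],
    [0, 0, 0, -0.09, 0],
    [0, 0, 0, -0.12, 0],
    [0, 0, 0, -0.12, 0],
    [0, 0, 0, -0.12, 0],
  ],
)

```text
time_s: 22.65
position: [0.4752, 0.12, 0.1899]
ee_rot: [[0.073, 0.997, 0.0], [0.997, -0.073, 0.0], [0.0, 0.0, -1.0]]
ft_force: [-0.1, -0.7, -2.5]
width: 0.015
finger_force: 59.7
```

```bash
cat > ft.py <<'E'
from h import *
F=[];M=[];P=[]
for i in range(5):
    s=manip.get_state();F.append(s['ft_force']);M.append(s['wrist_torque']);P.append(s['position']);manip.grab_frame('wrist')
print('F',np.mean(F,0).round(2),'M',np.mean(M,0).round(3),np.std(M,0).round(3),'P',np.mean(P,0).round(5),s['time_s'])
E
python3 ft.py
```

```text
F [ 0.21 -1.31 -2.02] M [-0.305 -0.04  -0.016] [0.036 0.014 0.017] P [0.47523 0.12002 0.18988] 22.85
```

>>> drive_tool(
  motion=[
    [0, -0.01, 0, 0, 0],
    [0, -0.01, 0, 0, 0],
    [0, -0.01, 0, 0, 0],
  ],
)

```text
time_s: 23.2
position: [0.4752, 0.1197, 0.1899]
ee_rot: [[0.073, 0.997, -0.0], [0.997, -0.073, 0.0], [0.0, -0.0, -1.0]]
ft_force: [-0.8, 1.1, -3.1]
width: 0.0151
finger_force: 59.7
```

```bash
python3 ft.py
```

```text
F [-0.35 -0.09 -2.94] M [-0.001  0.006 -0.006] [0.02  0.024 0.032] P [0.47518 0.11966 0.18989] 23.4
```

>>> drive_tool(
  motion=[
    [0, -0.01, 0, 0, 0],
    [0, -0.01, 0, 0, 0],
    [0, -0.01, 0, 0, 0],
  ],
)

```text
time_s: 23.75
position: [0.4752, 0.1192, 0.1899]
ee_rot: [[0.073, 0.997, 0.0], [0.997, -0.073, -0.0], [-0.0, 0.0, -1.0]]
ft_force: [-0.7, 0.1, -2.2]
width: 0.015
finger_force: 59.7
```

```bash
python3 ft.py
```

```text
F [-0.47  0.03 -2.84] M [ 0.003 -0.008 -0.003] [0.034 0.03  0.019] P [0.47516 0.11921 0.1899 ] 23.95
```

>>> drive_tool(
  motion=[
    [0, -0.015, 0, 0, 0],
    [0, -0.015, 0, 0, 0],
    [0, -0.015, 0, 0, 0],
  ],
)

```text
time_s: 24.3
position: [0.4751, 0.1186, 0.1899]
ee_rot: [[0.073, 0.997, -0.0], [0.997, -0.073, -0.0], [-0.0, -0.0, -1.0]]
ft_force: [0.5, -0.0, -2.8]
width: 0.0146
finger_force: 59.7
```

```bash
python3 ft.py
```

```text
F [ 0.05  0.24 -2.48] M [ 0.003  0.009 -0.014] [0.031 0.018 0.017] P [0.47512 0.11862 0.1899 ] 24.5
```

>>> drive_tool(
  motion=[
    [0, -0.015, 0, 0, 0],
    [0, -0.015, 0, 0, 0],
    [0, -0.015, 0, 0, 0],
  ],
)

```text
time_s: 24.85
position: [0.475, 0.118, 0.1899]
ee_rot: [[0.074, 0.997, -0.0], [0.997, -0.074, -0.0], [-0.0, -0.0, -1.0]]
ft_force: [0.2, -0.3, -3.1]
width: 0.0152
finger_force: 59.7
```

```bash
python3 ft.py
```

```text
F [ 0.23 -0.34 -2.7 ] M [ 0.02   0.002 -0.009] [0.025 0.028 0.029] P [0.47506 0.11801 0.18989] 25.05
```

>>> drive_tool(
  motion=[
    [0, 0.022, 0, 0, 0],
    [0, 0.022, 0.018, 0, 0],
    [0, 0.022, 0.018, 0, 0],
    [0, 0.022, 0.018, 0, 0],
  ],
)

```text
time_s: 25.5
position: [0.4759, 0.1188, 0.1899]
ee_rot: [[0.073, 0.997, -0.0], [0.997, -0.073, -0.0], [-0.0, -0.0, -1.0]]
ft_force: [-0.3, -0.1, -3.0]
width: 0.0151
finger_force: 59.7
```

```bash
python3 ft.py
```

```text
F [ 0.12 -0.29 -2.8 ] M [ 0.007 -0.021 -0.009] [0.026 0.024 0.033] P [0.47585 0.11882 0.1899 ] 25.7
```

>>> drive_tool(
  motion=[
    [0, 0, -0.02, 0, 0],
    [0, 0, -0.036, 0, 0],
    [0, 0, -0.036, 0, 0],
    [0, 0, -0.036, 0, 0],
  ],
)

```text
time_s: 26.15
position: [0.4744, 0.119, 0.1899]
ee_rot: [[0.073, 0.997, 0.0], [0.997, -0.073, 0.0], [0.0, 0.0, -1.0]]
ft_force: [0.3, 1.0, -2.3]
width: 0.0154
finger_force: 59.7
```

```bash
python3 ft.py
```

```text
F [-0.26  0.3  -2.73] M [ 0.011 -0.004  0.005] [0.027 0.036 0.018] P [0.47442 0.11895 0.1899 ] 26.35
```

>>> drive_tool(
  motion=[
    [0, 0, 0.017, 0, 0],
    [0, 0, 0.017, 0.04, 0],
    [0, 0, 0.017, 0.08, 0],
    [0, 0, 0.017, 0.12, 0],
    [0, 0, 0.017, 0.12, 0],
    [0, 0, 0.017, 0.12, 0],
  ],
)

```text
time_s: 27.0
position: [0.4752, 0.1189, 0.1852]
ee_rot: [[0.074, 0.997, 0.0], [0.997, -0.074, 0.0], [0.0, 0.0, -1.0]]
ft_force: [0.3, 0.7, 1.6]
width: 0.0148
finger_force: 60.2
```

>>> drive_tool(
  motion=[
    [0, 0.001, 0.002, 0, -0.6],
    [0, 0.002, 0.003, 0, -1.2],
    [0, 0.003, 0.005, 0, -1.8],
    [0, 0.003, 0.005, 0, -2.4],
    [0, 0.004, 0.006, 0, -3],
    [0, 0.004, 0.006, 0, -3.6],
    [0, 0.004, 0.0065, 0, -3.6],
    [0, 0.004, 0.0065, 0, -3.6],
  ],
)

```text
time_s: 27.8
position: [0.4754, 0.1189, 0.1851]
ee_rot: [[-0.297, 0.955, 0.0], [0.955, 0.297, -0.0], [-0.0, 0.0, -1.0]]
ft_force: [1.9, -0.0, -2.3]
width: 0.0149
finger_force: 59.6
```

```bash
python3 ft.py
```

```text
F [ 1.19 -0.5  -2.53] M [-0.151 -0.387  0.017] [0.02  0.041 0.026] P [0.47538 0.11897 0.18506] 28.0
```

The axial force fell from about +4.4 N to zero, so the foot has dropped into the socket. I'll lower gently with a small lateral relief.

>>> drive_tool(
  motion=[
    [0, -0.006, 0.009, 0, 0],
    [0, -0.006, 0.009, 0.03, 0],
    [0, -0.006, 0.009, 0.06, 0],
    [0, -0.006, 0.009, 0.09, 0],
    [0, -0.006, 0.009, 0.12, 0],
    [0, -0.006, 0.009, 0.12, 0],
  ],
)

```text
time_s: 28.65
position: [0.4757, 0.1189, 0.1801]
ee_rot: [[-0.299, 0.954, -0.0], [0.954, 0.299, -0.0], [-0.0, -0.0, -1.0]]
ft_force: [-0.2, -0.7, -2.2]
width: 0.0147
finger_force: 59.7
```

```bash
python3 ft.py
```

```text
F [ 0.53 -0.43 -2.49] M [-0.124 -0.125 -0.004] [0.019 0.054 0.03 ] P [0.47576 0.1189  0.18025] 28.85
```

>>> drive_tool(
  motion=[
    [0, -0.005, 0.003, 0.02, 0],
    [0, -0.005, 0.003, 0.05, 0],
    [0, -0.005, 0.003, 0.08, 0],
    [0, -0.005, 0.003, 0.11, 0],
    [0, -0.005, 0.003, 0.13, 0],
    [0, -0.005, 0.003, 0.13, 0],
  ],
)

```text
time_s: 29.5
position: [0.4759, 0.1188, 0.175]
ee_rot: [[-0.299, 0.954, -0.0], [0.954, 0.299, -0.0], [-0.0, -0.0, -1.0]]
ft_force: [-0.5, -0.3, -3.1]
width: 0.0149
finger_force: 59.7
```

>>> drive_tool(
  motion=[
    [0, 0, 0, 0.015, 0],
    [0, 0, 0, 0.03, 0],
    [0, 0, 0, 0.045, 0],
    [0, 0, 0, 0.045, 0],
  ],
)

```text
time_s: 29.9
position: [0.4759, 0.1188, 0.1732]
ee_rot: [[-0.299, 0.954, -0.0], [0.954, 0.299, -0.0], [-0.0, -0.0, -1.0]]
ft_force: [0.1, 0.4, -2.1]
width: 0.0153
finger_force: 59.7
```

```bash
python3 ft.py
```

```text
F [-0.28 -0.07 -2.25] M [-0.033  0.075 -0.009] [0.026 0.037 0.016] P [0.47594 0.11875 0.17328] 30.1
```

Continuing in half-millimetre steps until the collar touches.

>>> drive_tool(
  motion=[
    [0, 0, 0, 0.012, 0],
    [0, 0, 0, 0.02, 0],
    [0, 0, 0, 0.02, 0],
  ],
)

```text
time_s: 30.45
position: [0.476, 0.1188, 0.1726]
ee_rot: [[-0.299, 0.954, 0.0], [0.954, 0.299, 0.0], [0.0, 0.0, -1.0]]
ft_force: [-2.2, -0.5, 2.9]
width: 0.0148
finger_force: 60.4
```

>>> drive_tool(
  motion=[
    [0, 0, 0, 0.008, 0],
    [0, 0, 0, 0.012, 0],
    [0, 0, 0, 0.012, 0],
  ],
)

```text
time_s: 30.75
position: [0.476, 0.1188, 0.1725]
ee_rot: [[-0.299, 0.954, 0.0], [0.954, 0.299, 0.0], [0.0, 0.0, -1.0]]
ft_force: [-4.1, -1.6, 14.8]
width: 0.0151
finger_force: 62.1
```

```bash
python3 ft.py
```

```text
F [-4.86 -1.27 14.57] M [-0.255  1.234 -0.015] [0.018 0.032 0.035] P [0.47601 0.11878 0.17253] 30.95
```

The collar is seated: there was a sharp force rise at exactly the expected height. I'll relieve the pressure and release.

>>> drive_tool(
  motion=[
    [0, 0, 0, -0.01, 0],
    [0, 0, 0, -0.011, 0],
    [0, 0, 0, -0.011, 0],
  ],
  newtons=20,
)

```text
time_s: 31.3
position: [0.476, 0.1188, 0.1726]
ee_rot: [[-0.299, 0.954, 0.0], [0.954, 0.299, 0.0], [0.0, 0.0, -1.0]]
ft_force: [-2.5, -0.4, 6.5]
width: 0.0147
finger_force: 61.0
```

>>> drive_tool(
  motion=[
    [0.2, 0, 0, 0, 0],
    [0.3, 0, 0, 0, 0],
    [0.4, 0, 0, 0, 0],
    [0.6, 0, 0, 0, 0],
    [0.7, 0, 0, 0, 0],
    [0.7, 0, 0, 0, 0],
  ],
)

```text
time_s: 31.9
position: [0.476, 0.1188, 0.1725]
ee_rot: [[-0.299, 0.954, -0.0], [0.954, 0.299, -0.0], [0.0, -0.0, -1.0]]
ft_force: [-0.6, 0.0, 0.0]
width: 0.0595
finger_force: 0.0
```

>>> drive_tool(
  motion=[
    [0.7, 0, 0, -0.2, 0],
    [0.7, 0, 0, -0.6, 0],
    [0.7, 0, 0, -1.2, 0],
    [0.7, 0, 0, -2, 0],
    [0.7, 0, 0, -2.8, 0],
    [0.7, 0, 0, -3.4, 0],
    [0.7, 0, 0, -3.4, 0],
  ],
)

```text
time_s: 32.6
position: [0.477, 0.1189, 0.3117]
ee_rot: [[-0.299, 0.954, 0.004], [0.954, 0.299, 0.002], [0.001, 0.005, -1.0]]
ft_force: [0.2, -0.1, 0.3]
width: 0.06
finger_force: 0.0
```

```bash
python3 - <<'E'
from h import *
im,T=wshot('w9');print(manip.get_state()['ft_force'])
s=manip.grab_frame('scene')[:,:,::-1]
cv2.imwrite('pics/w9v.png',np.hstack([crop(im,190,80,340,280,2.66)[:530],crop(s,140,100,290,300,2.66)[:530]]))
print('foot px if home: collar bottom scene',proj('scene',[.4749,.1197,.144]),'hub top',proj('scene',[.4749,.1197,.19]))
E
```

```text
[-0.73890917 -0.63761439 -0.74103762]
foot px if home: collar bottom scene (np.float64(191.39131127231104), np.float64(166.0661087804051)) hub top (np.float64(189.27707239876054), np.float64(148.91776010653143))
```

View pics/w9v.png

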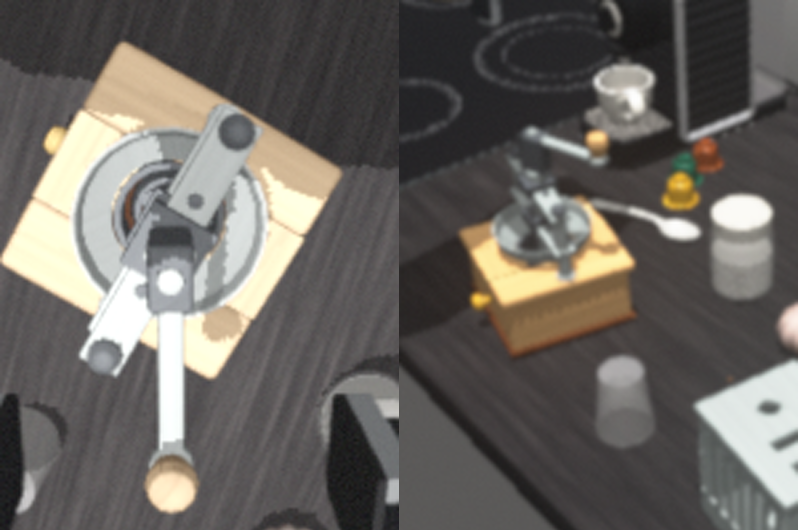

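The pictures show the crank seated upright in the mill, with the hub top at scene crop (530,133) against (530,130) expected for home. The gripper is clear and the other things are untouched.

```bash
python3 -c "
from workcell import manip
print(manip.hand_in())"
```

```text
the job is handed in; nothing more can be done
None
```

The crank is seated in the mill with its collar on the upper bearing and released, and the job is handed in at about 33 s; the interface gave no verdict back, and the hardest push I read while seating the collar was about 17 N (limit 25 N).

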